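# Hold the potato sample under the iodine dispenser

## Robot

A 7-joint arm with a two-finger parallel gripper is mounted at the origin on the work surface. World frame = base frame: x ahead of the robot, y to its left, z up, the work surface at z = 0. Lengths are in m, angles in rad, forces in N, time in s.
With the tool pointing down it reaches from about 0.425 to 1.025 m from the base axis. Payload 3.6 kg.
Tool frame: the origin (TCP) lies midway between the tips of the shut fingers; the grasp point (between the pads) lies 19 mm behind it (env.grasp_offset is the distance from the TCP to the grasp point, in m); y points along the fingers, x is the direction in which the jaws open and shut, and the axes are right-handed (so a half turn about y gives the same grasp; the last joint's range is limited). The gripper opens to 85 mm and grips with 20 to 120 N. Pads are 22 mm wide; open, the fingers measure 114 mm over their backs; the gripper's body (76 mm by 85 mm) begins 54 mm behind the grasp point. The pads swing forward as they close: fully open they stand 13 mm farther back than shut.
Start: joints at [1.069, 0.591, 0.048, 1.609, -0.033, 0.943, -0.034], TCP at [0.288, -0.666, 0.231] pointing down, gripper open.
Joint ranges: [-2.69, 2.69], [-0.47, 2.24], [-1.27, 1.36], [0.19, 2.51], [-1.53, 4.68], [0.08, 2.07], [-3.09, 3.09]. Speed limits (rad/s): [2.57, 2.57, 3.14, 3.14, 3.14, 3.14, 3.14].

## Interface

Orientations are given as a unit quaternion [w, x, y, z].
In Python, from workcell import env gives the robot as it stands. Calls block until the motion is done:
- env.reach(position, orientation): joint-space move of the TCP to a pose.
- env.movel(position, rotation=None, speed=0.15, guard=None): straight line of the TCP; rotation=None keeps the orientation; speed is the mean speed in m/s. With guard (N) it stops when the force on the tool has changed by that much, and returns True; else False.
- env.goto_joints(angles): joint-space move.
- env.grip(opening, squeeze=None): finger opening in m; squeeze is the grip in N (None keeps the last); returns when the fingers have stopped.
- env.hold(seconds).
- env.inverse_kinematics(position, orientation): joint angles nearest the present ones, or None.
- env.read_state(): the state.
- env.get_image(name): name is "scene" or "top"; returns a dict with "color" (420x560x3 uint8, red, green, blue), "depth" (420x560 float32, m along the optical axis (not along the pixel's ray), 0 where there is no reading), "intrinsics" (3x3 intrinsics, pixels), "k1" (the pictures are not rectified: a ray, as slopes to the right and down, at radius r is drawn at 1 + k1 r^2 times it, then the intrinsics apply), "world_from_camera" (4x4, takes a point from camera to world coordinates). Camera axes: x right, y down, z forward; pixel columns grow to the right and rows downward; lengths in m; the calibration is good to about 2 mm. A picture is of the moment at which its call begins.
A pose or a line that the arm cannot do raises env.Unreachable and nothing moves.
- env.finish_job(): hands the job in, once; it reports no verdict.
The state is a dict: "time": time; "q": joint angles; "joint_velocities": joint speeds; "joint_efforts": joint torques, N m; "eef_pos": TCP position; "tool_rot": TCP orientation; "contact_force": force on the tool from outside, world axes, zero at the start; "torque": the same for the moment, N m; "gripper_width": finger opening in m.
Only numpy, scipy, OpenCV 4.12 (cv2) and the standard library are available. Lean on these libraries where they do the work, as an engineer would, in place of code of your own. Each camera call takes 0.05 s, during which the arm holds its last target.

## Task

Get the potato ball ready for its iodine starch test: pick up the handled sample tray with the potato ball on it and carry it to the dispenser on the amber bottle without tipping it, so that the ball never leaves its seat ring. Hold the tray level in the air with the ball straight under the nozzle, leaving about 2 cm between ball and nozzle, and finish while still holding it there, still and touching neither nozzle nor bottle. Leave the bottle, the other tray and everything else on the bench where they are.

Things in the scene. Friction and masses are not known exactly. Their poses are not given: they have to be found in the camera images.
- tray_grip (a point): Centre of the black grip of the steel sample tray with the potato ball. The grip is a bar 56 mm long (tray's x), 14 mm wide (y), 18 mm high, 19 to 37 mm above the bench as the tray stands; grip it across its width from above. Axes are the tray's: z up, x from grip towards pan. The tray weighs about 90 g.
- tray_seat (a point): Centre of the ball when it lies in the middle of that tray's seat ring: 21 mm above the tray's underside, 105 mm from the grip's centre along the tray's +x and 7 mm lower. Round pan 76 mm across, rim 10 mm high, floor 4 mm thick; seat ring with 30 mm hole, 3.5 mm above the floor: the ball rolls out at about 37 degrees of tilt.
- tray: The same tray; origin at the middle of the pan's underside, x away from the grip, z up out of the pan.
- potato_center (a point): Centre of the loose peeled potato ball, 34 mm across, about 22 g, lying in the seat ring of its tray, where it can roll some 4 mm to any side. Its orientation means nothing.
- potato: The potato ball itself; origin at its centre.
- nozzle (a point): Mouth of the dispenser's white nozzle, pointing straight down, 182 mm above the bench. Axes are the bottle's: z up, -x is the way the spout reaches out. The spout, a white tube 9 mm thick, runs level at 212 mm height from the bottle's axis 130 mm out along -x, then turns down into the nozzle. Further along -x is free space.
- dispenser: Amber glass reagent bottle, 86 mm across, with a bottle-top dispenser, 333 mm high in all, about 0.9 kg, standing loose at the far left or far right; origin under the middle of the bottle, the spout reaches out along its -x.
- slice_tray: The other steel sample tray, of the same shape and sizes, with a flat banana slice in place of the ball; leave alone. Origin at the middle of the pan's underside, its grip along its -x.
- wash_bottle: Blue plastic wash bottle with white bent spout, 70 mm across, 220 mm high, on the side away from the dispenser; leave alone. Origin at its underside's centre.
- beaker: Small glass beaker, 50 mm across, 70 mm high; leave alone. Origin at its underside's centre.
- petri_dish: Glass dish with food scraps, 90 mm across, 15 mm high; leave alone. Origin at its underside's centre.
- small_dish: White porcelain dish, 64 mm across, 18 mm high; leave alone. Origin at its underside's centre.
- forceps: Steel forceps lying flat between the trays, 130 mm long along x, 5 mm high; leave alone. Origin near the middle, on the underside.
- apple: Yellow apple, 72 mm across, 76 mm high with stalk; leave alone. Origin at its underside's centre.
There are look-alikes about, which are no part of the job. Leave any green or purple look-alike of the tray alone. Of the things that look like the potato, the smaller one is meant.

How it is judged:
On the way, in this order (a step that is already met when the one before it is completed fails the run):
1. the tray is lifted clear of the bench in the fingers, with the ball in its seat (height (world z) of tray_seat above 0.06 m and contact force between tray and the fingers above 0.5 N and distance between potato_center and tray_seat below 0.012 m), for 0.2 s.
2. the ball, still in its seat, is brought under the nozzle (horizontal distance between potato_center and nozzle below 0.017 m and z of potato_center in the frame of nozzle between -0.062 and -0.02 m and distance between potato_center and tray_seat below 0.012 m), for 0.2 s.
At the end, for the whole second after the job is handed in: The fingers hold the tray in the air, level within 7 degrees and still, touching neither bottle nor nozzle; the potato ball lies in its seat ring, its centre within 17 mm of straight below the nozzle (so that a drop lands on it), with a gap of 3 to 45 mm between ball and nozzle (all of step 2 and angle between tray's own z axis and vertical below 0.12 rad and height (world z) of tray_seat above 0.1 m and contact force between tray and the fingers above 0.5 N and contact force between each of tray, potato, the arm and dispenser below 0.05 N and linear speed of tray below 0.02 m/s and linear speed of potato below 0.04 m/s and angle between dispenser's own z axis and vertical below 0.05 rad); the arm keeps its last pose, push and grip.
It fails at once if the potato ball left its seat ring (distance between potato_center and tray_seat above 0.014 m).
It fails at once if the tray was tipped by more than 30 degrees (angle between tray's own z axis and vertical above 0.52 rad).
It fails at once if the dispenser bottle was shifted or knocked (distance of dispenser from where it was at the start of the episode above 0.015 m or angle between dispenser's own z axis and vertical above 0.15 rad).
It fails at once if something else on the bench was disturbed (distance of any of slice_tray, wash_bottle, beaker, petri_dish, small_dish, forceps, apple from where it was at the start of the episode above 0.02 m).
It also fails if it takes over 48 s, if anything falls off the work surface, if the arm or the gripper's body presses on something with over 40 N, if the wrist force passes 120 N, or if a joint passes its speed limit or range.

## Working session

There is one attempt and no reset: what is moved stays moved. The work goes in short steps, each a Python script; the robot and the scene stay as the last script left them, time stands still between calls to the robot, and variables do not carry over. Pictures are saved under pics/ and viewed, and the job is handed in when it is done.

```bash
ls; mkdir -p pics; python3 - <<'E'
from workcell import env
import cv2, numpy as np
for n in ("scene","top"):
    im=env.get_image(n); cv2.imwrite(f"pics/{n}0.png",im["color"][:,:,::-1]); np.savez(f"{n}0.npz",**im)
    print(n,im["intrinsics"],im["k1"],im["world_from_camera"])
s=env.read_state(); print(s, env.grasp_offset)
E
```

```text
pics
scene [[458.04897516   0.         276.65041327]
 [  0.         458.04897516 211.39602655]
 [  0.           0.           1.        ]] -0.025200721485068547 [[-0.44563477  0.69162114 -0.56839233  1.12798039]
 [ 0.89503945  0.33165082 -0.29818133  0.29174175]
 [-0.01772073 -0.64161353 -0.76682335  0.95747259]
 [ 0.          0.          0.          1.        ]]
top [[488.77058724   0.         279.81161703]
 [  0.         488.77058724 215.7968726 ]
 [  0.           0.           1.        ]] -0.06788780186527431 [[-0.02808619 -0.97805138  0.20646226  0.2857646 ]
 [-0.99959838  0.02670072 -0.00949441 -0.03412227]
 [ 0.00377333 -0.206646   -0.9784085   1.25244133]
 [ 0.          0.          0.          1.        ]]
{'time': 0.1, 'q': array([ 1.06948525,  0.59203207,  0.04830455,  1.60971793, -0.03332006,
        0.94269639, -0.03366802]), 'joint_velocities': array([ 0.00101648, -0.00190678, -0.00177461, -0.00186528,  0.00048671,
        0.00107182, -0.00061978]), 'joint_efforts': array([ 4.52951281e-03, -5.49995792e+01,  1.55367605e+00, -1.98823661e+01,
        9.77270800e-03,  3.82106213e-03, -8.28814223e-06]), 'eef_pos': array([ 0.28724766, -0.66484213,  0.23024291]), 'tool_rot': array([ 0.59127644, -0.59054032,  0.38898804, -0.38774039]), 'contact_force': array([-0.51648347,  0.10692463, -0.8915846 ]), 'torque': array([ 0.00366088, -0.08981626,  0.0200542 ]), 'gripper_width': 0.08548375097745213} 0.0187
```

View pics/scene0.png

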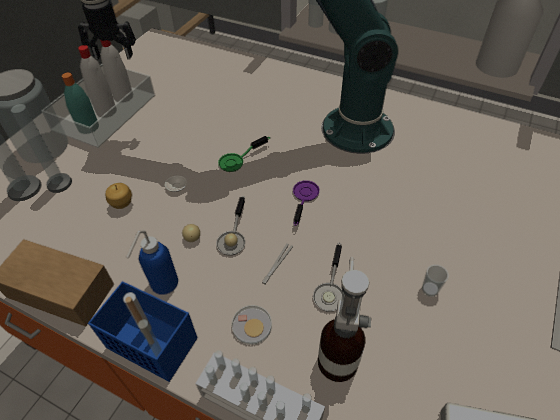

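View pics/top0.png

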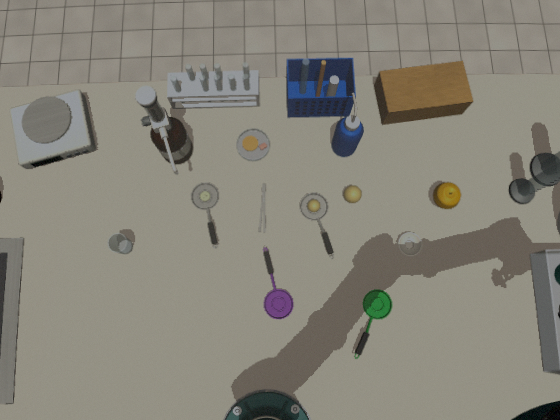

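```bash
cat > h.py <<'E'
import numpy as np, cv2
def load(n): return dict(np.load(n+".npz"))
def ray(im,u,v):
    K=im["intrinsics"];k1=float(im["k1"])
    d=np.array([(u-K[0,2])/K[0,0],(v-K[1,2])/K[1,1]]); x=d.copy()
    for _ in range(20): x=d/(1+k1*(x@x))
    T=im["world_from_camera"]; return T[:3,3],T[:3,:3]@np.array([x[0],x[1],1.])
def onplane(im,u,v,z):
    o,d=ray(im,u,v); return o+d*(z-o[2])/d[2]
def proj(im,p):
    T=im["world_from_camera"];K=im["intrinsics"];c=T[:3,:3].T@(np.asarray(p)-T[:3,3]);x=c[:2]/c[2]
    x=x*(1+float(im["k1"])*(x@x)); return K[0,0]*x[0]+K[0,2],K[1,1]*x[1]+K[1,2]
def tri(a,b):
    A=np.zeros((3,3));B=np.zeros(3)
    L=[]
    for o,d in (a,b):
        d=d/np.linalg.norm(d);P=np.eye(3)-np.outer(d,d);A+=P;B+=P@o;L.append((P,o))
    x=np.linalg.solve(A,B); return x,[float(np.linalg.norm(P@(x-o))) for P,o in L]
E
python3 - <<'E'
from h import *
t=load("top0");s=load("scene0")
def crop(im,x,y,w,h,f,n):
    c=im["color"][y:y+h,x:x+w,::-1]; cv2.imwrite(n,cv2.resize(c,None,fx=f,fy=f,interpolation=cv2.INTER_CUBIC))
crop(t,280,180,90,80,8,"pics/t_tray.png")
crop(t,130,80,100,130,4.6,"pics/t_disp.png")
crop(s,205,185,60,75,8,"pics/s_tray.png")
crop(s,305,230,90,150,4,"pics/s_disp.png")
E
```

```text
(no output)
```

View pics/t_tray.png

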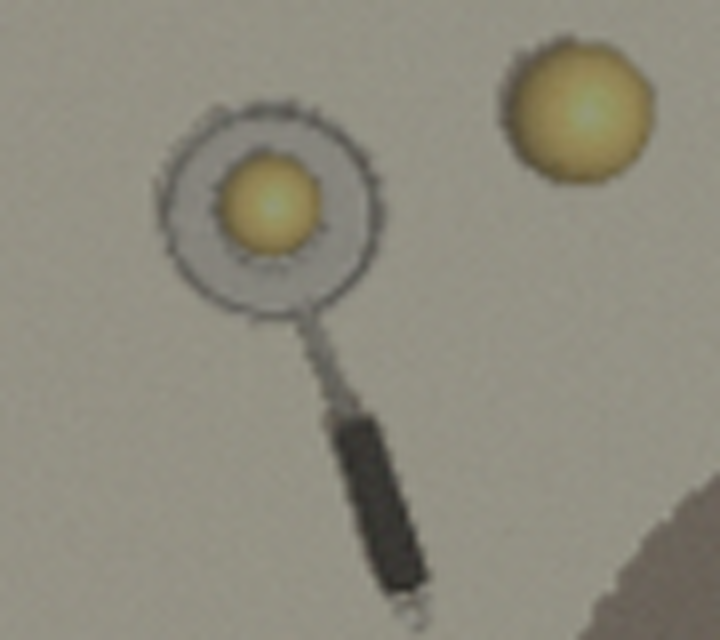

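View pics/t_disp.png

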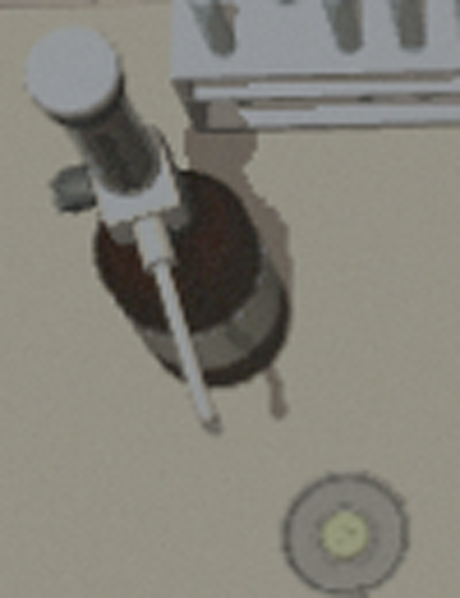

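View pics/s_tray.png

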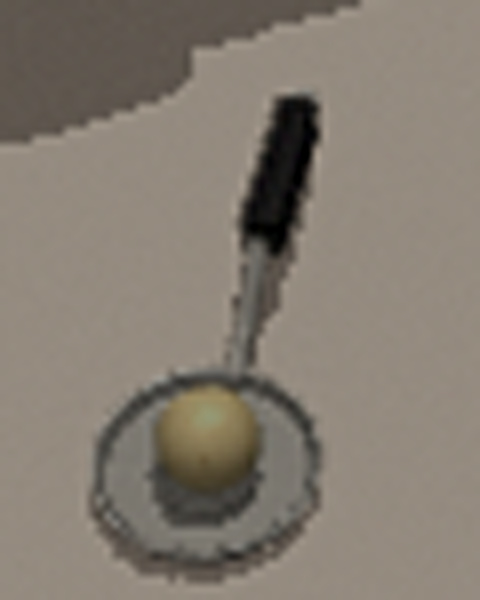

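View pics/s_disp.png

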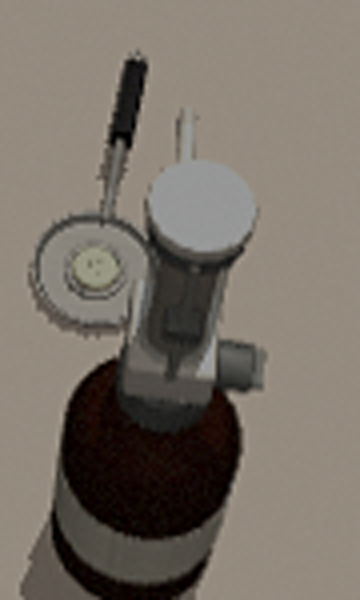

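```bash
python3 - <<'E'
from h import *
np.set_printoptions(precision=4,suppress=True)
t=load("top0");s=load("scene0")
T=lambda x,y,f,ox,oy:((x+.5)/f-.5+ox,(y+.5)/f-.5+oy)
# masks for ball/grip
def blob(im,box,cond):
    x,y,w,h=box;c=im["color"][y:y+h,x:x+w].astype(int);m=cond(c).astype(np.uint8)
    n,l,st,ce=cv2.connectedComponentsWithStats(m);i=1+np.argmax(st[1:,4]);
    cn,_=cv2.findContours((l==i).astype(np.uint8),0,2);r=cv2.minAreaRect(cn[0])
    return ce[i]+[x,y],st[i,4],(np.array(r[0])+[x,y],r[1],r[2])
yel=lambda c:(c[...,0]-c[...,2]>35)
blk=lambda c:(c.max(-1)<75)
bt=blob(t,(295,190,35,35),yel);bs=blob(s,(215,225,32,35),yel)
gt=blob(t,(310,225,30,35),blk);gs=blob(s,(225,190,25,35),blk)
print(bt,bs);print(gt,gs)
P=onplane(t,*bt[0],.021);P2=onplane(s,*bs[0],.021);print("ball",P,P2,tri(ray(t,*bt[0]),ray(s,*bs[0])))
G=onplane(t,*gt[0],.033);G2=onplane(s,*gs[0],.031);print("grip",G,G2,tri(ray(t,*gt[0]),ray(s,*gs[0])))
# pan ring
for A,B in((P,G),(P2,G2)): d=A-B;print("dist",np.hypot(d[0],d[1]),"yaw",np.arctan2(d[1],d[0]))
print("pan",onplane(t,*T(271,212,8,280,180),.009),onplane(s,*T(207,470,8,205,185),.009))
a=T(212,425,4.6,130,80);b=T(155,255,4.6,130,80)
print("spout",onplane(t,*a,.212),onplane(t,*b,.212))
c=T(187,112,4,305,230);print(onplane(s,*c,.212),tri(ray(t,*a),ray(s,*c)))
print("cap",onplane(t,*T(73,70,4.6,130,80),.333),onplane(s,*T(202,203,4,305,230),.333))
print("slice",onplane(t,*T(345,533,4.6,130,80),.009))
for im,n in((t,a),(s,c)):
    u,v=map(int,np.round(n));print(im["depth"][v-3:v+4,u-3:u+4])
E
```

```text
(array([313.469 , 205.3274]), np.int32(113), (array([313.5, 205.5]), (11.0, 11.0), 90.0)) (array([230.4898, 238.2857]), np.int32(98), (array([230.4, 238.3]), (9.838699340820312, 11.180339813232422), 63.43495178222656))
(array([326.9835, 242.8678]), np.int32(121), (array([326.9, 242.7]), (22.135942459106445, 5.692099571228027), 71.56504821777344)) (array([239.6667, 206.5583]), np.int32(120), (array([239.9, 206.3]), (6.324555397033691, 19.606117248535156), 18.434947967529297))
ball [ 0.5709 -0.1339  0.021 ] [ 0.5647 -0.1387  0.021 ] (array([ 0.5694, -0.134 ,  0.0293]), [0.0008476899601174252, 0.0008476899601175559])
grip [ 0.47  -0.163  0.033] [ 0.4688 -0.165   0.031 ] (array([ 0.4702, -0.1634,  0.0332]), [0.0004925479764308592, 0.0004925479764309067])
dist 0.10498288808773955 yaw 0.2804090880433538
dist 0.09936565787768412 yaw 0.2678659084205698
pan [ 0.5717 -0.1347  0.009 ] [ 0.5714 -0.1363  0.009 ]
spout [0.6112 0.1845 0.212 ] [0.6994 0.2144 0.212 ]
[0.6177 0.1859 0.212 ] (array([0.6132, 0.1854, 0.2058]), [0.00041959263186046715, 0.0004195926318605073])
cap [0.7403 0.2247 0.333 ] [0.7385 0.2236 0.333 ]
slice [0.6081 0.1497 0.009 ]
[[1.0869 1.0895 1.0868 1.0857 1.3054 1.3036 1.3073]
 [1.3086 1.0866 1.0887 1.0885 1.0955 1.3046 1.302 ]
 [1.3057 1.088  1.0911 1.0945 1.0995 1.3057 1.3056]
 [1.3035 1.0991 1.096  1.0987 1.0944 1.1047 1.3063]
 [1.3009 1.3052 1.1021 1.098  1.1019 1.1103 1.2977]
 [1.3023 1.3036 1.3001 1.3002 1.3031 1.2989 1.3017]
 [1.3002 1.2983 1.3021 1.2979 1.3021 1.2983 1.3002]]
[[1.1489 1.1517 1.1537 1.1479 1.15   1.1487 1.1489]
 [1.1464 1.147  1.149  1.15   1.1554 1.1506 1.1475]
 [1.1486 1.1476 1.1515 0.8979 0.8954 1.1469 1.1459]
 [1.1424 1.1452 0.8955 0.8913 0.8924 0.8938 1.1448]
 [1.1406 1.1425 0.8912 0.889  0.8861 0.8912 1.1404]
 [1.1414 0.9032 0.8852 0.8837 0.8844 0.8843 1.1417]
 [1.1391 0.9041 0.8838 0.8803 0.8813 0.8842 1.1387]]
```

```bash
cat >> h.py <<'E'
from scipy.spatial.transform import Rotation as Ro
def quat(yaw,flip=0):
    x=np.array([-np.sin(yaw),np.cos(yaw),0])*(-1 if flip else 1);y=np.array([0,0,-1.]);z=np.cross(x,y)
    q=Ro.from_matrix(np.c_[x,y,z]).as_quat();return q[[3,0,1,2]]
E
python3 - <<'E'
from h import *
from workcell import env
np.set_printoptions(precision=3,suppress=True)
G=np.array([.470,-.1635]);yaw=.278
sols=[]
for f in(0,1):
    ok=[env.inverse_kinematics(np.r_[p],quat(yaw,f)) for p in((*G,.2),(*G,.0095),(.514,.154,.133))]
    print(f,ok)
    if all(o is not None for o in ok): sols.append((abs(ok[0][6])+abs(ok[2][6]),f))
f=min(sols)[1];q=quat(yaw,f);print("flip",f)
env.grip(.05,60)
env.reach(np.r_[G,.2],q)
env.movel(np.r_[G,.07],speed=.15)
im=env.get_image("top");s2=env.get_image("scene")
for n,i,b in(("t1",im,(270,170,110,110)),("s1",s2,(190,160,110,110))):
    x,y,w,h=b;cv2.imwrite(f"pics/{n}.png",cv2.resize(i["color"][y:y+h,x:x+w,::-1],None,fx=5,fy=5))
st=env.read_state();print(st["time"],st["eef_pos"],st["gripper_width"],st["q"])
E
```

```text
0 [array([ 0.835,  0.448, -0.774,  2.118,  0.461,  0.747,  1.613]), array([ 0.482,  0.714, -0.323,  2.228,  0.759,  0.307,  1.348]), array([ 0.16 ,  0.602, -0.741,  2.087,  0.642,  0.692,  0.84 ])]
1 [array([ 0.254,  0.354, -0.013,  2.142,  0.007,  0.646, -1.057]), array([ 0.223,  0.698,  0.028,  2.239, -0.087,  0.206, -0.963]), array([-0.296,  0.501, -0.106,  2.106,  0.1  ,  0.539, -1.768])]
flip 0
3.5917 [ 0.471 -0.164  0.071] 0.04996030696884219 [ 0.652  0.633 -0.553  2.206  0.728  0.486  1.371]
```

View pics/s1.png

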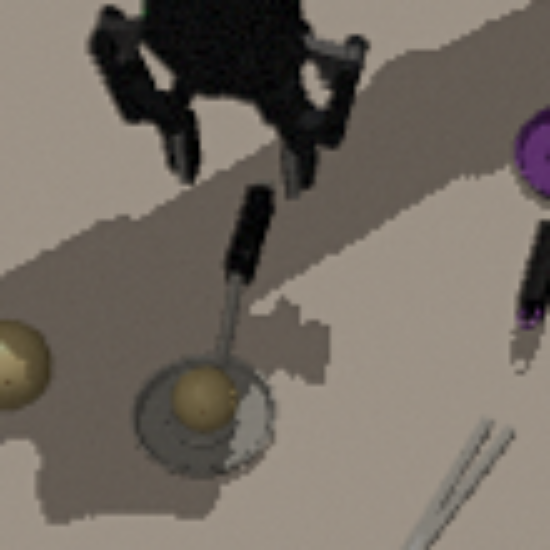

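View pics/t1.png

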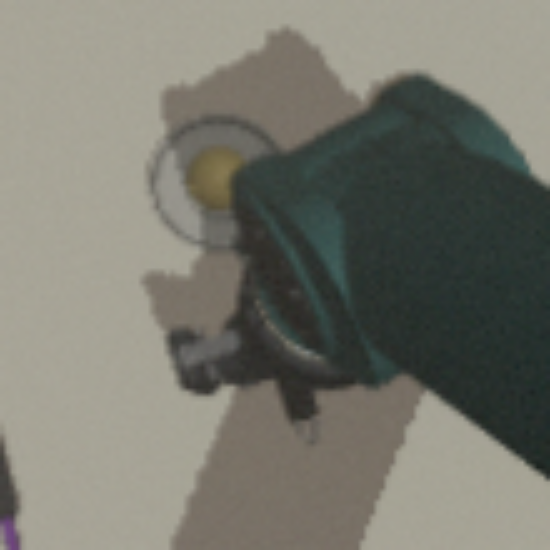

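The pictures show the fingers straddling the grip (scene crop: grip at 255,230, fingers at 185 and 300). Next I descend and grip.

```bash
python3 - <<'E'
from h import *
from workcell import env
np.set_printoptions(precision=3,suppress=True)
G=np.array([.470,-.1635])
print("guard",env.movel(np.r_[G,.0095],speed=.06,guard=8))
st=env.read_state();print(st["eef_pos"],st["contact_force"])
env.grip(.0,20)
st=env.read_state();print(st["gripper_width"],st["contact_force"])
env.grip(.0,70)
st=env.read_state();print(st["gripper_width"],st["contact_force"],st["eef_pos"])
p=st["eef_pos"]
env.movel(np.r_[G,.0095]+[0,0,.02],speed=.03)
env.hold(.2)
i=env.get_image("scene");st=env.read_state();print(st["time"],st["gripper_width"],st["contact_force"])
x,y,w,h=190,160,110,110;cv2.imwrite("pics/s2.png",cv2.resize(i["color"][y:y+h,x:x+w,::-1],None,fx=5,fy=5))
E
```

```text
guard False
[ 0.47  -0.164  0.01 ] [ 0.205 -0.469  0.364]
0.013828438260881518 [ 0.878 -0.458  0.605]
0.012586735311504699 [-0.478 -0.239  2.745] [ 0.47  -0.164  0.01 ]
6.4417 0.012884573819470092 [-0.246 -0.355 -1.597]
```

View pics/s2.png

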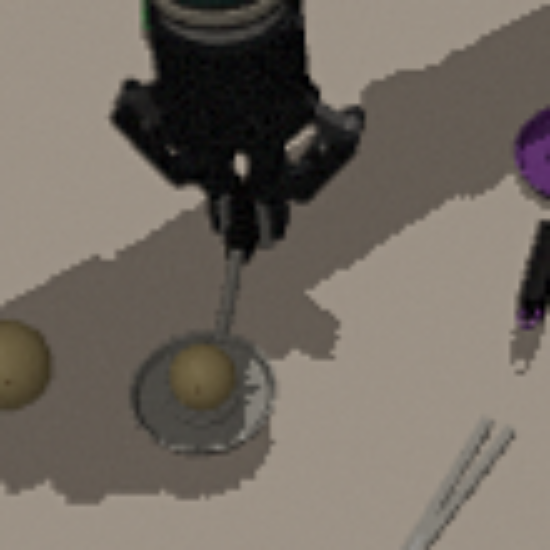

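```bash
python3 - <<'E'
from h import *
from workcell import env
np.set_printoptions(precision=3,suppress=True)
G=np.array([.470,-.1635]);off=np.array([.1005,.0285]);N=np.array([.6155,.184])
env.movel(np.r_[G,.1255],speed=.07)
S=N-.07*np.array([.947,.32])-off
print(S, np.linalg.norm(S))
env.movel(np.r_[S,.1255],speed=.1)
env.hold(.4)
st=env.read_state();print(st["time"],st["gripper_width"],st["contact_force"],st["eef_pos"])
for n in("scene","top"):
    i=env.get_image(n);np.savez(n+"3.npz",**i);cv2.imwrite(f"pics/{n}3.png",i["color"][:,:,::-1])
E
```

```text
[0.449 0.133] 0.46803447960593675
11.4917 0.012761740897543363 [ 0.369  0.515 -1.05 ] [0.449 0.133 0.126]
```

View pics/scene3.png

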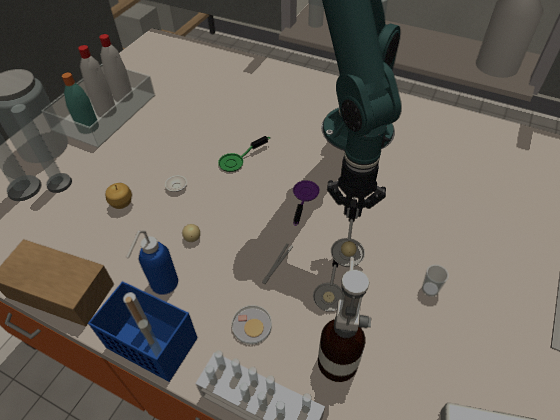

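View pics/top3.png

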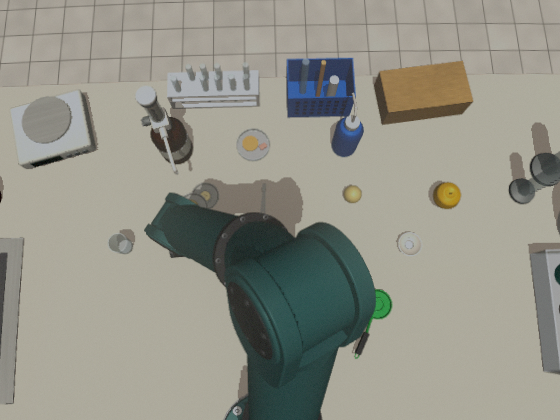

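```bash
cat > m.py <<'E'
from h import *
def ballscene(s,box):
    x,y,w,h=box;c=s["color"][y:y+h,x:x+w].astype(int);m=((c[...,0]-c[...,2])>32).astype(np.uint8)
    n,l,st,ce=cv2.connectedComponentsWithStats(m);i=1+np.argmax(st[1:,4]);uv=ce[i]+[x,y]
    M=l==i;z=np.median(s["depth"][y:y+h,x:x+w][cv2.erode(M.astype(np.uint8),np.ones((3,3)))>0])
    o,d=ray(s,*uv);return uv,st[i,4],o+d*(z+.012*1)
E
python3 - <<'E'
from m import *
np.set_printoptions(precision=4,suppress=True)
s=load("scene3");uv,a,p=ballscene(s,(335,232,28,30));print(uv,a,p)
print(onplane(s,*uv,.137),"expected",.449+.1005,.133+.0285)
i=s["color"][150:350,290:410,::-1];cv2.imwrite("pics/s3c.png",cv2.resize(i,None,fx=3,fy=3,interpolation=cv2.INTER_CUBIC))
# pan points from depth, fit plane on annulus
D=s["depth"];pts=[]
for v in range(238,266):
  for u in range(330,366):
    z=D[v,u]
    if z>0:
      o,d=ray(s,u,v);q=o+d*z
      r=np.hypot(q[0]-p[0],q[1]-p[1])
      if .022<r<.034 and .1<q[2]<.15: pts.append(q)
pts=np.array(pts);A=np.c_[pts[:,:2]-pts[:,:2].mean(0),np.ones(len(pts))]
from scipy.optimize import least_squares
r=least_squares(lambda x:A@x-pts[:,2],[0,0,.12],loss="soft_l1",f_scale=.002).x;print(len(pts),r)
E
```

```text
[348.5497 247.9934] 151 [0.5476 0.1613 0.1404]
[0.5452 0.1608 0.137 ] expected 0.5495 0.1615
267 [-0.0213  0.0009  0.1209]
```

View pics/s3c.png

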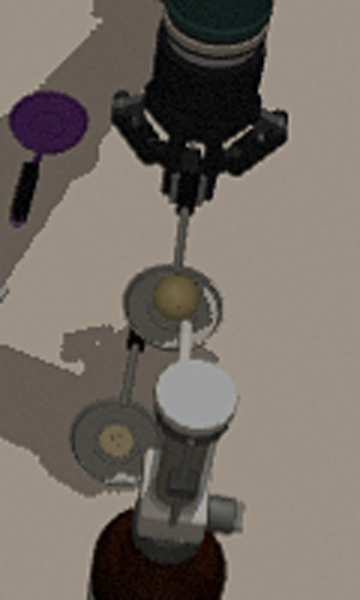

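```bash
python3 - <<'E'
from m import *
from workcell import env
np.set_printoptions(precision=4,suppress=True)
off=np.array([.1005,.0288]);N=np.array([.6157,.1843]);T=N-off
print(env.movel(np.r_[T,.1255],speed=.05,guard=6))
env.movel(np.r_[T,.1335],speed=.02)
env.hold(.5)
st=env.read_state();print(st["time"],st["gripper_width"],st["contact_force"],st["eef_pos"],abs(st["joint_velocities"]).max())
for n in("scene","top"):
    i=env.get_image(n);np.savez(n+"4.npz",**i)
    x,y,w,h=(290,170,120,180) if n=="scene" else (110,80,140,180)
    cv2.imwrite(f"pics/{n}4.png",cv2.resize(i["color"][y:y+h,x:x+w,::-1],None,fx=3.3,fy=3.3,interpolation=cv2.INTER_CUBIC))
t0,t4=load("top0"),load("top4");print("moved px bottle",np.abs(t0["color"][90:140,140:185].astype(int)-t4["color"][90:140,140:185]).mean())
E
```

```text
False
14.1917 0.012888315229871578 [ 0.3467 -0.5703 -2.0587] [0.5152 0.1555 0.1334] 0.0013569325136410352
moved px bottle 21.969037037037037
```

View pics/scene4.png

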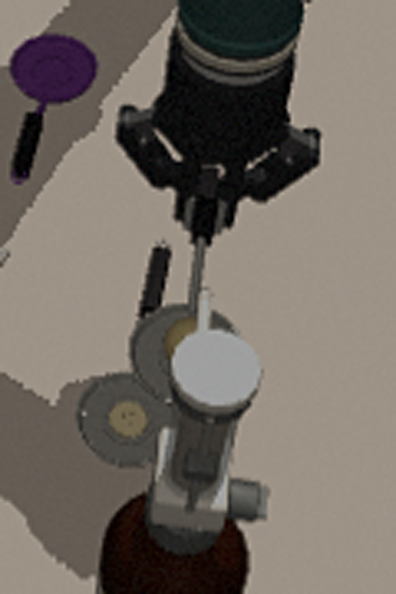

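View pics/top4.png

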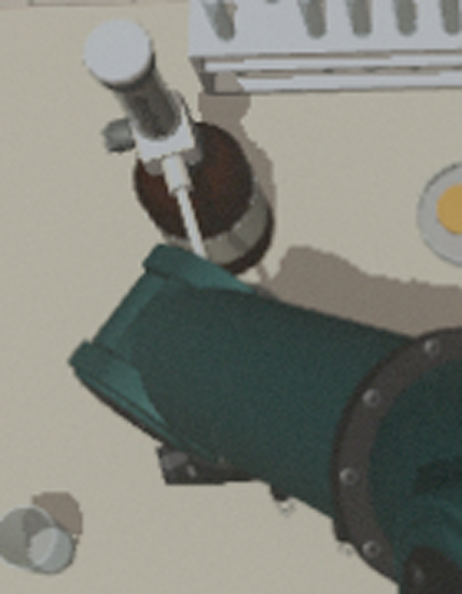

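```bash
python3 - <<'E'
from m import *
np.set_printoptions(precision=4,suppress=True)
s=load("scene4");c=s["color"].astype(int)
m=((c[...,0]-c[...,2])>32); m[:262]=0;m[285:]=0;m[:,:335]=0;m[:,356:]=0
v,u=np.nonzero(m);print("ball px u",u.min(),u.max(),"v",v.min(),v.max(),len(u))
print("proj ball",proj(s,[.6157,.1843,.145]))
# previous view check: ball bounds vs projection
s3=load("scene3");c=s3["color"].astype(int);m=((c[...,0]-c[...,2])>32);m[:232]=0;m[262:]=0;m[:,:335]=0;m[:,363:]=0
v,u=np.nonzero(m);print("prev",u.min(),u.max(),v.min(),v.max(),proj(s3,[.5495,.1615,.137]))
# spout tip now: bright white columns per row
g=s["color"].min(-1)
for r in range(254,272,2): 
    k=np.nonzero(g[r,340:362]>165)[0]+340;print(r,k, s["depth"][r,k].round(3) if len(k) else "")
print("spout proj tip",proj(s,[.6157,.1843,.212]),proj(s,[.6157,.1843,.182]),proj(s,[.6776,.2043,.212]))
E
```

```text
ball px u 341 348 v 267 277 44
proj ball (np.float64(347.5011523663553), np.float64(274.91297947449306))
prev 342 355 242 254 (np.float64(348.16825520022485), np.float64(249.5714198670002))
254 [] 
256 [] 
258 [] 
260 [] 
262 [] 
264 [] 
266 [] 
268 [] 
270 [] 
spout proj tip (np.float64(350.97523009821725), np.float64(256.58762199471283)) (np.float64(349.3721920041486), np.float64(265.0480235498915)) (np.float64(349.33858537864995), np.float64(285.24210746929685))
```

```bash
python3 - <<'E'
from workcell import env
env.hold(.5)
s=env.read_state();print(s["time"],s["eef_pos"],s["contact_force"],abs(s["joint_velocities"]).max(),s["gripper_width"])
env.finish_job()
E
```

```text
14.7917 [0.51521067 0.15549429 0.13350213] [-0.24997477 -0.55493346 -1.87120832] 0.001906478667115431 0.012763675823549377
the job is handed in; nothing more can be done
```

I gripped the tray across its grip at 70 N, lifted it level and carried it under the nozzle. I handed the job in at about 14.8 s, with the arm still holding it there. No verdict was reported.

**Ball position:** The scene image puts the ball within about 2 mm of my nozzle estimate of (0.616, 0.184). The planned gap between ball and nozzle is about 20 mm. The nozzle estimates from the two views and from the bottle axis differ by up to about 4 mm, well inside the 17 mm limit. In the last scene picture the ball was partly hidden by the spout, but what shows fits it lying in its seat.

**Level:** A depth fit of the pan gave about 1.2° of tilt. I took it 7 cm short of the nozzle and did not repeat it at the end.

**Still and clear:** Joint speeds were close to zero, and the wrist force showed little beyond the tray's weight. The 6 N force guard on the move in did not trip.

**Bottle:** By eye, the dispenser cap sits at the same pixel as at the start. A crude brightness comparison of the bottle area did differ, by about 22 grey levels on average. I put that down to exposure or shadow, but did not confirm it.

**Other things on the bench:** I did not measure whether they moved. They looked undisturbed in the pictures taken on the way.

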